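Change the vacuum manifold over from suction bottle to filter funnel

ROBOT

A 7-joint arm with a two-finger parallel gripper is mounted at the origin on the work surface. World frame = base frame: x ahead of the robot, y to its left, z up, the work surface at z = 0. Lengths are in mm, angles in rad, forces in N, time in s.
With the tool pointing down it reaches from about 350 to 775 mm from the base axis. Payload 3.1 kg.
Tool frame: the origin (TCP) lies at the very end of the fingers, on their centre line; the grasp point (between the pads) lies 19 mm behind it; z points along the fingers, y is the line along which they close (so a half turn about z gives the same grasp; the last joint's range is limited). The gripper opens to 85 mm and grips with 20 to 120 N. Pads are 22 mm wide; open, the fingers measure 114 mm over their backs; the gripper's body (76 mm by 85 mm) begins 54 mm behind the grasp point. The pads swing forward as they close: fully open they stand 13 mm farther back than shut.
Start: joints at [-1.303, 0.311, 0.014, 1.512, -0.004, 1.319, -0.027], TCP at [167.65, 523.842, 231.304] pointing down, gripper open.
Joint ranges: [-2.7, 2.7], [-0.3, 1.91], [-1.27, 1.3], [0.12, 2.57], [-1.44, 4.58], [0.2, 2.03], [-3.05, 3.05]. Speed limits (rad/s): [2.79, 2.79, 3.14, 3.14, 3.14, 3.14, 3.14].

INTERFACE

Orientations are given as a rotation vector (axis times angle).
In Python, from bench import bot, eyes gives the robot as it stands. The module is installed in compiled form; this text tells all that it offers.
- The arm moves only by the tool jog_arm, never from a script. Its arguments are lists of equal length, an entry for each row: "translation": the shift along the tool's x, y, z in mm, a list of three; "spin": the turn about the tool's z in degrees. A call has 1 to 20 rows; each row is the pose to reach, as a shift and turn from the pose commanded when the call began, along the tool's axes at that moment; what a row does not reach only later rows make up. A row lasts 1/12 s, in which the tool goes at most 41.7 mm and 7.16 degrees, less where a joint would pass 70% of its speed; a pose out of reach is approached as far as the arm can. A call with a gripper value outside its range is refused whole. "fingers" is the closure, from -1 (fully open) to 1 (shut), so that 0 is half open, set as the call begins (left out, the last holds). The fingers move at their own pace and stop on an object; "grip_force" is the grip in N (left out, the last holds). Time passes only in rows, so rows that repeat a pose let the fingers close. It gives the time, the measured TCP pose, the force, the opening and the grip force at its end, in the units of the state.
- bot.get_state(): the state, without advancing time (a new reading comes with each control period).
- eyes.grab_frame(name): name is "scene" or "top"; returns the picture (480x640x3 uint8, red, green, blue); there is no depth.
- eyes.calibration(name): a dict with "vertical_fov" (degrees; the focal length in pixels is half the picture's height over the tangent of half this angle, whatever the lens; pixels are square), "cx", "cy" (the principal point, pixels), "rvec" (rotation vector, rad) and "tvec" (3), from world to camera coordinates, as OpenCV has them. Camera axes: x right, y down, z forward; pixel columns grow to the right and rows downward; lengths in mm; the calibration is good to about 2 mm. A picture is of the moment at which its call begins. calibration takes no time and is no camera call.
- bot.finish_job(): hands the job in; it is judged then, once.
Trained networks look in the newest picture that a camera, given by its name, has taken for a name from the list of things; names that differ only in an ending like _2 or _b are one class to them, and where a whole thing is asked for, a point or a joint stands for the part that bears it (a point fixed in the world has none). Each returns a list of dicts, best first, with "conf" (0 to 1); they miss things now and then, are a little off and sometimes report something else, mostly with a low value. They report only what shows in the picture. A call takes as long as a camera call.
- eyes.search_frame(camera, target): "point" ([column, row] in pixels, amid what is visible of it).
- eyes.mark_of(camera, target): "point" ([column, row] in pixels: a listed point, or the origin of a listed thing).
The state is a dict: "time": time; "q": joint angles; "dq": joint speeds; "tau": joint torques, N m; "ee_pos": TCP position; "tool_rot": TCP orientation; "force": force on the tool from outside, world axes, zero at the start; "moment": the same for the moment, N m; "opening": finger opening in mm; "finger_force": force on a finger pad.
Only numpy, scipy, OpenCV 4.12 (cv2) and the standard library are available. Lean on these libraries where they do the work, as an engineer would, in place of code of your own. Each camera call takes 0.05 s, during which the arm holds its last target. There are 200 camera calls.

TASK

On the bench vacuum manifold, change the vacuum over from the suction bottle to the filter funnel: first shut the bottle's quarter-turn cock fully, then open the funnel's cock fully. A lever lying along its own pipe is open, square across it is shut. Leave the cock of the capped spare port shut, and let go of the levers at the end.

Things in the scene. Friction and masses are not known exactly. Their poses are not given: they have to be found in the camera images.
- manifold: Fixed vacuum manifold on an aluminium tray 260x440 mm. Three stations in any order, lever axes on its y axis at -140, 0, +140 mm. Origin on the table under the middle lever axis, z up. x runs along the parallel station pipes from the header tube (x -75 mm, top 40 mm over the table) under the lever axes to the ports at x +112 mm, which carry funnel, bottle or cap. Yaw within 20 degrees.
- funnel_cock: Lever of the cock piped to the filter funnel (open steel cup 68 mm wide, rim 126 mm over the table). Turns level about its upright axis. Origin: on the axis, mid height of the grip, 84 mm over the table; x along the lever to its free end, z up. Black grip 14 mm wide, 16 tall, 26 to 80 mm out from the axis. Starts shut within 6 degrees; opens 90 degrees anticlockwise seen from above.
- bottle_cock: Lever of the cock piped to the suction bottle (closed glass bottle 68 mm wide, white cap, spout top 130 mm over the table). Same shape and frame as funnel_cock. All levers: shut points to the manifold's +y, open to its -x; hard stop at each; about 4 N at mid grip turns it and it stays put. Starts 55 to 90 degrees open; shuts clockwise seen from above.
- spare_cock: Like lever of the spare port, which carries only a low white blanking cap 42 mm wide, top 52 mm over the table. Same frame. Starts shut and must stay shut. Under every lever's sweep lie only the cock's body and neck on the axis (to 64 mm over the table), pipe and header (to 40 mm).

How it is judged (in metres and radians):
On the way, in this order (a step that is already met when the one before it is completed fails the run):
1. the bottle's cock is shut (lever within 10 degrees of square across its pipe) while the funnel's is still shut (angle between the x axis of bottle_cock and the y axis of manifold, either way round below 0.175 rad and angle between the x axis of funnel_cock and the y axis of manifold, either way round below 0.3 rad), for 0.2 s.
2. the funnel's cock is open (lever within 10 degrees of along its pipe) (angle between the x axis of funnel_cock and the x axis of manifold, either way round below 0.175 rad), for 0.2 s.
At the end, for the whole second after the job is handed in: The bottle's lever and the spare port's lever are square across their pipes (shut) and the funnel's lever lies along its pipe (open), each within 10 degrees, at rest and let go (angle between the x axis of each of bottle_cock, spare_cock and the y axis of manifold, either way round below 0.175 rad and angle between the x axis of funnel_cock and the x axis of manifold, either way round below 0.175 rad and angular speed of each of funnel_cock, bottle_cock below 0.1 rad/s); the robot touches nothing.
It fails at once if the spare port's cock is opened (lever more than 17 degrees from square across its pipe) (angle between the x axis of spare_cock and the y axis of manifold, either way round above 0.3 rad).
It also fails if it takes over 45 s, if anything falls off the work surface, if the arm or the gripper's body presses on something with over 40 N, if the wrist force passes 120 N, or if a joint passes its speed limit or range.

## Working session

There is one attempt and no reset: what is moved stays moved. The work goes in short steps, Python scripts to look and compute and a tool call to move; the robot and the scene stay as the last step left them, time stands still between calls to the robot, and variables do not carry over. Pictures are saved under pics/ and viewed, at most 10 in all, crops included, and the job is handed in when it is done.

Besides the shell and the picture viewer there is one more tool, called after "Emit:" by a JSON object that holds its "method" and its "body". jog_arm: Moves the arm, as the interface text tells. Its arguments: {"type":"object","properties":{"translation":{"type":"array","items":{"type":"array","items":{"type":"number"}}},"spin":{"type":"array","items":{"type":"number"}},"fingers":{"type":"number"},"grip_force":{"type":"number"}},"required":["translation","spin"]}

```bash
mkdir -p pics; cat > h.py <<'E'
import numpy as np, cv2
from bench import bot, eyes
def ray(cam,p,z):
    c=eyes.calibration(cam); f=240/np.tan(np.radians(c['vertical_fov'])/2)
    R=cv2.Rodrigues(np.array(c['rvec'],float))[0]; t=np.array(c['tvec'],float).ravel()
    d=R.T@np.array([(p[0]-c['cx'])/f,(p[1]-c['cy'])/f,1]); o=-R.T@t
    return o+d*(z-o[2])/d[2]
def proj(cam,P):
    c=eyes.calibration(cam); f=240/np.tan(np.radians(c['vertical_fov'])/2)
    q=cv2.Rodrigues(np.array(c['rvec'],float))[0]@np.array(P,float)+np.array(c['tvec'],float).ravel()
    return [c['cx']+f*q[0]/q[2],c['cy']+f*q[1]/q[2]]
E
python3 - <<'E'
from h import *
for c in ('top','scene'):
    im=eyes.grab_frame(c); cv2.imwrite(f'pics/{c}0.png',im[:,:,::-1])
    k=eyes.calibration(c); print(c,k)
    for n,z in (('manifold',0),('funnel_cock',84),('bottle_cock',84),('spare_cock',84)):
        for fn in (eyes.mark_of,eyes.search_frame):
            for d in fn(c,n)[:3]: print(n,fn.__name__,np.round(d['point']),round(d['conf'],2),ray(c,d['point'],z).round())
s=bot.get_state();print(s['time'],s['ee_pos'],s['tool_rot'],s['opening'])
E
```

```text
top {'vertical_fov': 42.354122770886164, 'cx': 322.5080790025937, 'cy': 237.18468635155995, 'rvec': array([ 2.1132294 , -2.14438572,  0.19589014]), 'tvec': array([ 32.03254512, 552.31939621, 779.63015354])}
manifold call [356. 266.] 0.95 [520. -23.   0.]
manifold call [368. 267.] 0.78 [519. -40.   0.]
funnel_cock call [248. 239.] 0.61 [546. 120.  84.]
funnel_cock call [223. 238.] 0.62 [548. 151.  84.]
bottle_cock call [449. 303.] 0.58 [ 461. -134.   84.]
spare_cock call [358. 259.] 0.96 [518. -21.  84.]
spare_cock call [332. 255.] 0.77 [524.  12.  84.]
scene {'vertical_fov': 42.53894954008125, 'cx': 322.19514541768154, 'cy': 237.5390387166601, 'rvec': array([ 1.79485577,  1.67486728, -0.71020505]), 'tvec': array([ -84.33721886, -341.69381203, 1399.62609248])}
manifold call [281. 244.] 0.67 [508. -21.   0.]
manifold call [283. 263.] 0.72 [553. -19.   0.]
funnel_cock call [366. 217.] 0.86 [545. 113.  84.]
funnel_cock call [393. 217.] 0.75 [547. 155.  84.]
funnel_cock call [302. 215.] 0.53 [534.  15.  84.]
bottle_cock call [190. 201.] 0.98 [ 489. -161.   84.]
bottle_cock call [206. 193.] 0.64 [ 470. -138.   84.]
spare_cock call [280. 211.] 0.87 [521. -20.  84.]
spare_cock call [304. 213.] 0.77 [528.  19.  84.]
0.9 [167.63103555 523.86028038 231.31773453] [4.84491948e-01 3.10398334e+00 6.26349784e-05] 85.383926951728
```

View pics/top0.png

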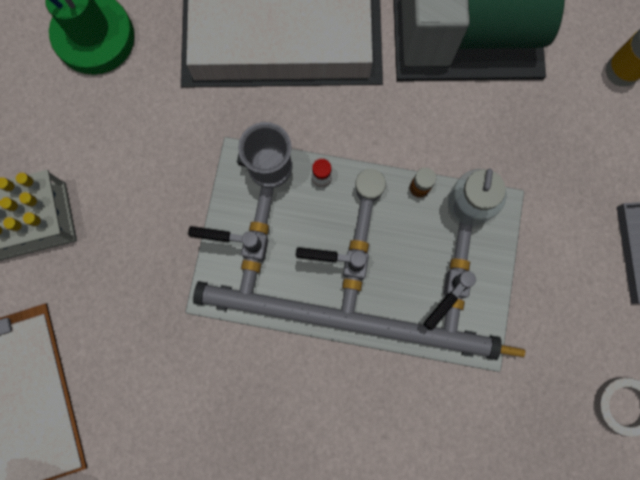

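View pics/scene0.png

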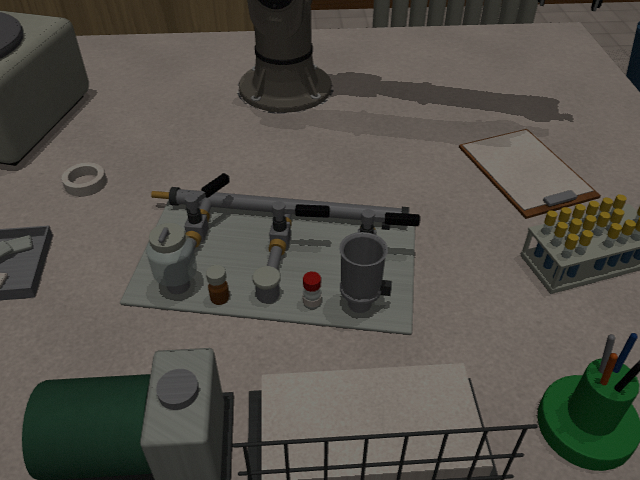

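The top view shows the funnel cock axis at about (255,243) with its lever left to (190,232). The spare axis is at (357,260). The bottle axis is at (464,281), its lever pointing down-left to (428,326). The scene view agrees: bottle at left, capped spare in the middle, funnel at right.

```bash
python3 - <<'E'
from h import *
for p,z in (((427,327),84),((190,232),84),((298,252),84),((228,140),5),((523,188),5),((188,312),5),((502,367),5),((201,293),25),((495,346),25)): print(p,ray('top',p,z).round(1))
a=np.radians(-11.5);R=np.array([[np.cos(a),-np.sin(a)],[np.sin(a),np.cos(a)]])
O=np.array([519.5,-21])
print('tip in mani rel bottle axis',R.T@(ray('top',(427,327),84)[:2]-O)+[0,140])
t=bot.get_state();T=cv2.Rodrigues(np.array(t['tool_rot']))[0].copy();print(T.round(3))
for n,m in (('bottle pre',(-85,-140-5)),('funnel pre',(40,140+58))):
    w=O+R@np.array(m);print(n,w.round(1),'tool shift',(T.T@np.r_[w-t['ee_pos'][:2],0]).round(1))
E
```

```text
(427, 327) [ 430.5 -104.8   84. ]
(190, 232) [555.7 194.1  84. ]
(298, 252) [527.7  55.7  84. ]
(228, 140) [706.4 158.9   5. ]
(523, 188) [ 628.4 -264.8    5. ]
(188, 312) [458.5 211.1   5. ]
(502, 367) [ 377.7 -217.9    5. ]
(201, 293) [482.7 189.8  25. ]
(495, 346) [ 406.  -204.7   25. ]
tip in mani rel bottle axis [-70.50137743  40.12251055]
[[-0.952  0.305  0.   ]
 [ 0.305  0.952  0.   ]
 [-0.     0.    -1.   ]]
bottle pre [ 407.3 -146.1] tool shift [-432.4 -565.1   -0. ]
funnel pre [598.2 165.1] tool shift [-519.4 -210.5    0. ]
```

Emit:
{"method": "jog_arm", "body": {"translation": [[-396,-213,0],[-396,-213,0],[-396,-213,0],[-396,-213,0],[-396,-213,0],[-396,-213,0],[-396,-213,0],[-396,-213,0],[-396,-213,0],[-396,-213,0],[-396,-213,0],[-455,-570,0],[-455,-570,0],[-455,-570,0],[-455,-570,0],[-455,-570,0],[-455,-570,0],[-455,-570,0],[-455,-570,0],[-455,-570,0]], "spin": [-6.7,-6.7,-6.7,-6.7,-6.7,-6.7,-6.7,-6.7,-6.7,-6.7,-6.7,-6.7,-6.7,-6.7,-6.7,-6.7,-6.7,-6.7,-6.7,-6.7], "fingers": 1, "grip_force": 20}}

```text
time: 2.57
ee_pos: [425.8, -162.4, 231.9]
tool_rot: [0.31, 3.125, -0.003]
force: [0.6, -0.4, -0.1]
opening: 0.2
finger_force: 0.0
```

Emit:
{"method": "jog_arm", "body": {"translation": [[0,0,35],[0,0,70],[0,0,105],[0,0,120],[0,0,120]], "spin": [0,0,0,0,0]}}

```text
time: 2.98
ee_pos: [423.8, -156.5, 107.7]
tool_rot: [-0.302, -3.118, -0.002]
force: [-0.7, -0.3, -0.2]
opening: 0.3
finger_force: 0.0
```

```bash
python3 - <<'E'
from h import *
im=eyes.grab_frame('top'); a=im[200:400,340:560]
im=eyes.grab_frame('scene'); b=im[120:320,100:320]
cv2.imwrite('pics/c1.png',cv2.resize(np.hstack([a,b]),None,fx=1.8,fy=1.8)[:,:,::-1])
s=bot.get_state();print(s['time'],s['ee_pos'],s['force']);print(proj('top',s['ee_pos']),proj('scene',s['ee_pos']))
E
```

```text
3.0833 [ 427.44465205 -157.84161728  111.56587451] [ 0.50501814 -0.07489788  1.01069997]
[np.float64(474.88562787312264), np.float64(328.0739360069806)] [np.float64(192.9519632016547), np.float64(163.95095303758112)]
```

View pics/c1.png

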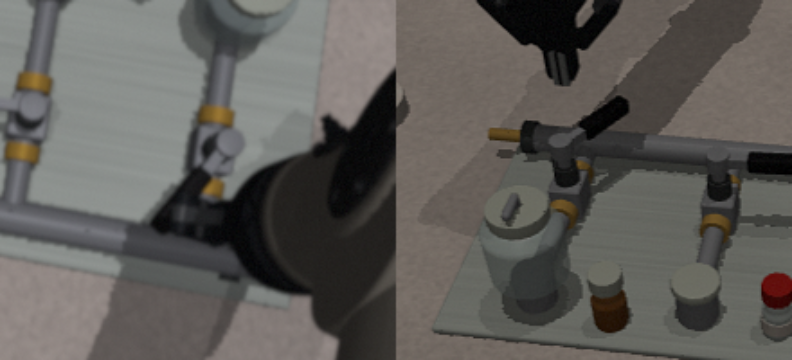

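The scene half of the crop shows the closed fingertip at about (191,166), clear of the bottle lever and where the projection puts it. Next I lower it and push.

Emit:
{"method": "jog_arm", "body": {"translation": [[0,0,20],[0,0,39],[0,0,39],[-2,9,39],[-5,18,39],[-8,26,39],[-11,34,39],[-14,42,39],[-18,49,39],[-24,55,39],[-30,60,39],[-36,63,39],[-42,66,39],[-47,67,39],[-49,67,39],[-49,67,39]], "spin": [0,0,0,0,0,0,0,0,0,0,0,0,0,0,0,0]}}

```text
time: 4.42
ee_pos: [482.5, -100.1, 72.1]
tool_rot: [-0.301, -3.114, -0.004]
force: [-14.6, 0.6, 10.8]
opening: 0.1
finger_force: 7.0
```

```bash
python3 - <<'E'
from h import *
im=eyes.grab_frame('top'); a=im[200:400,340:560]
im=eyes.grab_frame('scene'); b=im[120:320,100:320]
cv2.imwrite('pics/c2.png',cv2.resize(np.hstack([a,b]),None,fx=1.8,fy=1.8)[:,:,::-1])
s=bot.get_state();print(s['time'],s['ee_pos'],s['force'])
E
```

```text
4.5167 [ 482.49152693 -100.09281409   72.06857602] [-13.51918319   0.78024993  10.25266697]
```

View pics/c2.png

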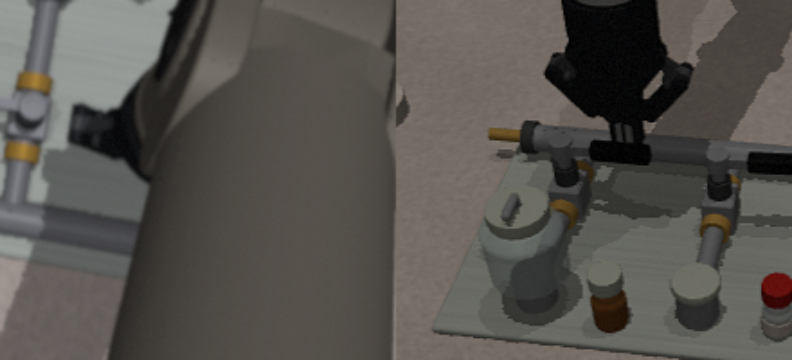

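The scene half shows the bottle lever now parallel to the spare lever. The reading of about 14 N suggests it is on its stop. Next I back off, lift and go over to the funnel lever.

Emit:
{"method": "jog_arm", "body": {"translation": [[10,0,0],[20,0,0],[20,0,-35],[20,0,-70],[20,0,-100],[0,40,-100],[-20,80,-100],[-40,120,-100],[-56,160,-100],[-56,200,-100],[-56,240,-100],[-56,283,-100],[-56,283,-100],[-56,283,-70],[-56,283,-40],[-56,283,-40],[-56,283,-40]], "spin": [0,0,0,0,0,0,0,0,0,0,0,0,0,0,0,0,0]}}

```text
time: 5.93
ee_pos: [596.4, 167.0, 111.5]
tool_rot: [-0.3, -3.125, -0.0]
force: [0.3, -0.6, 0.6]
opening: 0.3
finger_force: 0.0
```

```bash
python3 - <<'E'
from h import *
im=eyes.grab_frame('top'); a=im[100:400,150:550]
im=eyes.grab_frame('scene'); b=im[100:400,110:510]
cv2.imwrite('pics/c3.png',np.hstack([a,b])[:,:,::-1])
s=bot.get_state();print(s['time'],s['ee_pos'],s['force'],proj('scene',s['ee_pos']))
E
```

```text
6.0333 [599.00209028 166.42879173 114.52407485] [-0.19684887 -0.48965644 -0.29497779] [np.float64(407.8483175705336), np.float64(224.72138191501378)]
```

View pics/c3.png

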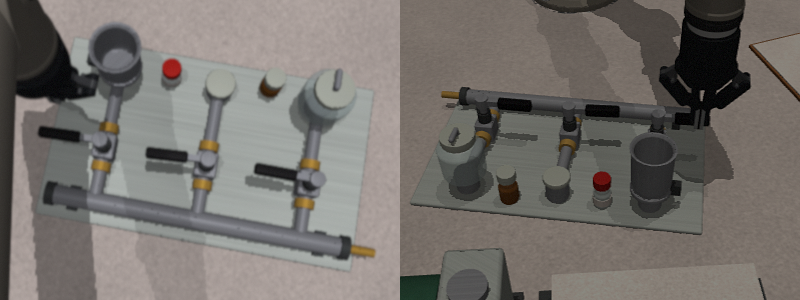

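The bottle lever now runs from (255,168) to (315,182) in the crop, square across its pipe. The fingertip is between the funnel cup and the funnel lever, clear of both. Next I push the funnel lever open.

Emit:
{"method": "jog_arm", "body": {"translation": [[0,0,20],[0,0,40],[0,0,40],[12,-1,40],[22,-2,40],[31,0,40],[40,1,40],[48,1,40],[56,-1,40],[64,-4,40],[71,-7,40],[77,-11,40],[83,-16,40],[88,-22,40],[92,-28,40],[95,-33,40],[95,-37,40],[95,-37,40]], "spin": [0,0,0,0,0,0,0,0,0,0,0,0,0,0,0,0,0,0]}}

```text
time: 7.53
ee_pos: [499.5, 149.3, 74.9]
tool_rot: [0.302, 3.121, 0.007]
force: [2.5, 3.5, 2.7]
opening: 0.2
finger_force: 1.8
```

```bash
python3 - <<'E'
from h import *
im=eyes.grab_frame('top'); a=im[100:400,150:550]
im=eyes.grab_frame('scene'); b=im[100:400,110:510]
cv2.imwrite('pics/c4.png',np.hstack([a,b])[:,:,::-1])
s=bot.get_state();print(s['time'],s['ee_pos'],s['force'])
E
```

```text
7.6333 [498.6539812  149.33223365  73.90810736] [2.25179775 2.50712137 2.75913339]
```

View pics/c4.png

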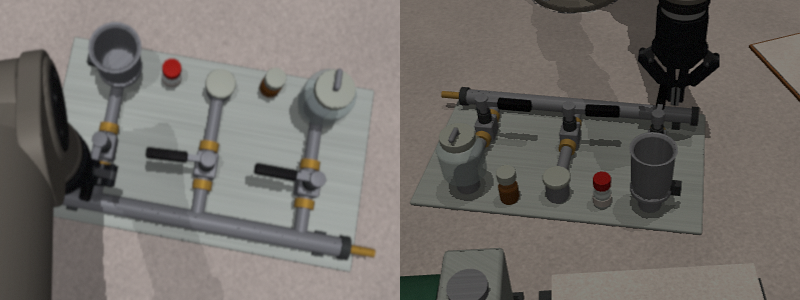

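The picture hides the funnel lever behind the gripper. The small force suggests it isn't at the stop yet, so I push on gently.

Emit:
{"method": "jog_arm", "body": {"translation": [[0,-2,0],[0,-4,0],[0,-6,0],[0,-6,0]], "spin": [0,0,0,0]}}

```text
time: 7.97
ee_pos: [497.0, 146.1, 73.0]
tool_rot: [0.299, 3.125, 0.01]
force: [4.2, 9.1, 3.3]
opening: 0.2
finger_force: 4.8
```

Emit:
{"method": "jog_arm", "body": {"translation": [[0,-2,0],[0,-4,0],[0,-4,0]], "spin": [0,0,0]}}

```text
time: 8.22
ee_pos: [497.0, 146.0, 73.2]
tool_rot: [0.295, 3.123, 0.017]
force: [4.7, 14.8, 0.0]
opening: 0.1
finger_force: 7.5
```

It's at the stop: the force rises with no travel. I back off, lift and check.

Emit:
{"method": "jog_arm", "body": {"translation": [[0,10,0],[0,25,0],[0,35,0],[0,35,-35],[0,35,-75],[0,75,-115],[0,115,-150],[0,155,-150],[0,155,-150],[0,155,-150]], "spin": [0,0,0,0,0,0,0,0,0,0]}}

```text
time: 9.05
ee_pos: [523.8, 297.2, 222.4]
tool_rot: [-0.288, -3.128, -0.005]
force: [-0.9, 1.2, -0.3]
opening: 0.3
finger_force: 0.0
```

```bash
python3 - <<'E'
from h import *
im=eyes.grab_frame('top'); a=im[100:400,150:550]
im=eyes.grab_frame('scene'); b=im[100:400,110:510]
cv2.imwrite('pics/c5.png',np.hstack([a,b])[:,:,::-1])
s=bot.get_state();print(s['time'],s['ee_pos'],s['force'])
E
```

```text
9.15 [523.97301916 289.88547244 220.84575596] [-0.2911816  -0.77389512 -0.3316993 ]
```

View pics/c5.png

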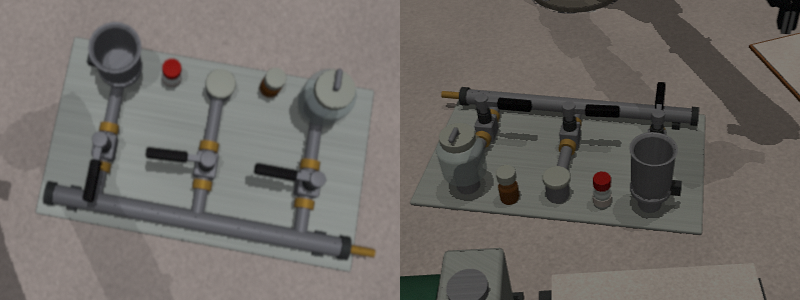

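The funnel lever lies along its pipe, from (102,145) to (91,198) in the crop. The bottle and spare levers are square across theirs, and the arm is clear.

```bash
python3 -c "
from bench import bot
print(bot.finish_job())"
```

```text
the job is handed in; nothing more can be done
None
```

I shut the bottle's cock, then opened the funnel's cock and left the spare shut with the gripper clear of all levers; I handed the job in at about 9 s of the 45 s, and no verdict came back.

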